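# Click the drilling template open and hang it on its twin pins

## Robot

A 6-joint arm with a two-finger parallel gripper is mounted at the origin on a cart in front of the work surface, level with it; the furniture and walls round the work are solid. World frame = base frame: x ahead of the robot, y to its left, z up, the work surface at z = 0. Lengths are in mm, angles in rad, forces in N, time in s.
With the tool pointing down it reaches from about 300 to 775 mm from the base axis. Payload 14.6 kg.
Tool frame: the origin (TCP) lies at the very end of the fingers, on their centre line; the grasp point (between the pads) lies 19 mm behind it; z points along the fingers, y is the line along which they close (so a half turn about z gives the same grasp; the last joint's range is limited). The gripper opens to 94 mm and grips with 3 to 60 N. Pads are 16 mm wide; open, the fingers measure 119 mm over their backs; the gripper's body (75 mm by 177 mm) begins 78 mm behind the grasp point.
Start: joints at [1.159, 0.3, 1.521, -0, 1.321, -0.067], TCP at [185.902, 517.619, 205.446] pointing down, gripper open.
Joint ranges: [-3.03, 3.03], [-0.79, 2.21], [0.23, 2.52], [-1.04, 4.18], [0, 3.07], [-2.55, 2.55]. Speed limits (rad/s): [2.22, 2.22, 2.57, 3.14, 3.14, 3.14].

## Interface

Orientations are given as [roll, pitch, yaw] about the fixed x, y, z axes, in that order (R = Rz(yaw) Ry(pitch) Rx(roll)).
In Python, from cell import manip, eyes, ticket gives the robot as it stands. The module is installed in compiled form; this text tells all that it offers.
- The arm moves only by the tool arm_command, never from a script. Its argument "plan" is a list of rows, each a list of 5 numbers: the opening, from -1 (shut) to 1 (fully open), then the shift along the tool's x, y, z in m, then the turn about the tool's z in rad. In form: [[jaw, dx, dy, dz, roll], ...]. A call has 1 to 20 rows; each row shifts and turns the commanded pose from where the row before left it, along the tool's axes as they then stand; what a row does not reach is not made up. A row lasts 1/8 s, in which the tool goes at most 62.5 mm and 10.7 degrees, less where a joint would pass 70% of its speed; a pose out of reach is approached as far as the arm can. A call is refused whole if a number of a shift passes 0.0625 or a number of a turn 0.188, either way. A call with a gripper value outside its range is refused whole. The fingers move at their own pace and stop on an object; "newtons" is the grip in N (left out, the last holds). Time passes only in rows, so rows that do not move let the fingers close. It gives the time, the measured TCP pose, the force, the opening and the grip force at its end, in the units of the state.
- manip.read_state(): the state, without advancing time (a new reading comes with each control period).
- eyes.camera(name): name is "side" or "top"; returns a dict with "img" (420x560x3 uint8, blue, green, red), "z_map" (420x560 float32, mm along the optical axis (not along the pixel's ray), 0 where there is no reading), "fx", "fy", "cx", "cy" (pixels), "dist" ([k1, k2, p1, p2, k3] as OpenCV has them; the pictures are not rectified), "eye" and "orientation" of the camera in the world. Camera axes: x right, y down, z forward; pixel columns grow to the right and rows downward; lengths in mm; the calibration is good to about 2 mm. A picture is of the moment at which its call begins.
- ticket.sign_off(): hands the job in; it is judged then, once.
The state is a dict: "clock": time; "joints": joint angles; "qd": joint speeds; "effort": joint torques, N m; "eef_pos": TCP position; "eef_rot": TCP orientation; "wrist_force": force on the tool from outside, world axes, zero at the start; "moment": the same for the moment, N m; "finger_gap": finger opening in mm; "finger_force": force on a finger pad.
Only numpy, scipy, OpenCV 4.12 (cv2) and the standard library are available. Lean on these libraries where they do the work, as an engineer would, in place of code of your own. Each camera call takes 0.05 s, during which the arm holds its last target. There are 200 camera calls.

## Task

Hold the drilling template by its grip block and push its end button fully home against a side face of the fixed square bench stop, so that the shutter on the template slides open. Then lower the template flat onto the jig base with both pins through its two holes (either way round), fully seated, and let go. Do not knock over the oil can or the small bottle.

Things in the scene. Friction and masses are not known exactly. Their poses are not given: they have to be found in the camera images.
- drill_template: loose aluminium plate, 130 (x) by 56 (y) by 8 mm thick, 0.35 to 0.6 kg. Origin: centre of its underside; z up out of the plate. On its middle a black grip block, 46 mm long (x), 20 mm wide (y), from 8 to 46 mm above the underside. Two through holes, 14 mm diameter, at x = -43 and +43 mm, y = 0. At the +x end a steel shutter with a round push button, its guides up to 18 mm above the underside
- shuttered_hole (a point): centre, at the underside, of the template's hole at x = +43 mm. The shutter, a flat steel slide on the plate (8 to 13 mm above the underside), covers this hole while the button is out, so that no pin can pass; with the button fully in, the window in the shutter lies over the hole
- button_face (a point): centre of the flat end face of the black round button, 19 mm diameter, that sticks out beyond the template's +x end, 10.5 mm above the underside; at x = +87 mm of the template with the button out, +75 mm (10 mm beyond the plate's end) fully in
- push_button (a joint): travel of the button in m: 0 out, 0.012 fully in (against a firm stop). It slides against about 5 N of friction, has no spring, and stays where it is pushed
- template_grip (a point): point in the grip block where to hold it, 34 mm above the template's underside, on its centre line; axes as the template's: pinch it across its 20 mm width, along y, from above. The plate's top lies 26 mm below this point, the block's top 12 mm above it
- bench_stop: fixed dark steel square post, 60 by 60 mm, 110 mm high, on a foot 70 by 70 by 10 mm. Origin: centre of its underside on the bench. Its plain side faces lie 30 mm from its axis, square to its x and y axes; the -x face looks roughly to the robot (turned up to 0.25 rad). May be pushed anywhere from 15 to 105 mm above the bench
- jig_base: fixed dark steel base plate, 130 (x) by 60 (y) by 14 mm thick. Origin: centre of its underside on the bench. Two upright pins, 10 mm diameter, at x = -43 and +43 mm, y = 0, reach from its top (14 mm) to 44 mm above the bench, the last 8 mm tapering to 4 mm diameter. Seated, the template's underside lies on the base's top
- oil_can: loose thumb oil can with a round foot of 66 mm diameter and a thin spout, 118 mm high, standing on the bench. Origin: centre of its underside; z up. To be left standing
- spirit_bottle: loose small metal bottle, 33 mm diameter, 88 mm high with its stopper, standing on the bench. Origin: centre of its underside; z up. To be left standing

How it is judged (in metres and radians):
On the way:
1. the button is pushed at least 10.5 mm in while the template presses on the bench stop (value of joint push_button above 0.0105 m and contact force between drill_template and bench_stop above 1 N and contact force between the fingers and drill_template above 2 N), for 0.05 s.
At the end, for the whole second after the job is handed in: the button is still at least 10.5 mm in; the template lies flat on the jig base over both pins (underside within 3 mm of the base's top, centres within 5 mm, long axes within 0.1 rad either way round, tilt under 0.05 rad), at rest; the oil can and the bottle stand upright (value of joint push_button above 0.0105 m and horizontal distance between drill_template and jig_base below 0.005 m and z of drill_template in the frame of jig_base between 0.011 and 0.017 m and angle between the x axis of drill_template and the x axis of jig_base, either way round below 0.1 rad and angle between drill_template's own z axis and vertical below 0.05 rad and linear speed of drill_template below 0.02 m/s and angle between each of oil_can, spirit_bottle's own z axis and vertical below 0.3 rad); the robot touches nothing.
It fails at once if the oil can tips over (angle between oil_can's own z axis and vertical above 0.5 rad).
It fails at once if the small bottle tips over (angle between spirit_bottle's own z axis and vertical above 0.5 rad).
It also fails if it takes over 58 s, if anything falls off the work surface, if the arm or the gripper's body presses on something with over 40 N, if the wrist force passes 120 N, or if a joint passes its speed limit or range.

## Working session

There is one attempt and no reset: what is moved stays moved. The work goes in short steps, Python scripts to look and compute and a tool call to move; the robot and the scene stay as the last step left them, time stands still between calls to the robot, and variables do not carry over. Pictures are saved under pics/ and viewed, at most 10 in all, crops included, and the job is handed in when it is done.

Besides the shell and the picture viewer there is one more tool, called as name(argument=value, ...) on one line, values as JSON. arm_command: Moves the arm, as the interface text tells. Its arguments: {"type":"object","properties":{"plan":{"type":"array"},"newtons":{"type":"number"}},"required":["plan"]}

```bash
mkdir -p pics; cat > h.py <<'E'
import numpy as np, cv2
from scipy.spatial.transform import Rotation as R
from cell import manip, eyes, ticket
def rot(o): return R.from_euler('xyz',o).as_matrix() if np.size(o)==3 else np.array(o)
def cloud(c):
    "world xyz (mm) per pixel from z_map"
    h,w=c['z_map'].shape
    K=np.array([[c['fx'],0,c['cx']],[0,c['fy'],c['cy']],[0,0,1]])
    u,v=np.meshgrid(np.arange(w),np.arange(h))
    p=cv2.undistortPoints(np.stack([u,v],-1).reshape(-1,1,2).astype(float),K,np.array(c['dist'])).reshape(h,w,2)
    d=np.dstack([p,np.ones((h,w))])
    ray=d@rot(c['orientation']).T
    P=np.array(c['eye'])+ray*c['z_map'][...,None]; P[c['z_map']==0]=np.nan
    return P,ray
E
python3 - <<'E'
from h import *
np.set_printoptions(precision=3,suppress=True)
for n in('top','side'):
    c=eyes.camera(n); cv2.imwrite(f'pics/{n}0.png',c['img']); np.save(f'{n}0.npy',c,allow_pickle=True)
    print(n,c['eye'],c['orientation'],c['fx'],c['cx'],c['cy'],c['dist'],(c['z_map']>0).mean())
print(manip.read_state())
E
```

```text
top [331.713 -38.293 894.872] [-2.945  0.007 -1.583] 469.73859624098384 283.79605290504696 217.51484811078194 [-0.161  0.     0.     0.     0.   ] 0.9961777210884354
side [ 306.741 -752.441  492.218] [-2.119 -0.023 -0.251] 394.79480920626423 278.50290317335185 213.21632061079418 [-0.006  0.     0.     0.     0.   ] 0.9947704081632653
{'clock': 0.1, 'joints': array([ 1.159,  0.3  ,  1.521, -0.   ,  1.321, -0.067]), 'qd': array([-0.001, -0.001, -0.003, -0.001, -0.001, -0.001]), 'effort': array([  0.001, -53.264, -35.328,   0.071,   0.024,  -0.   ]), 'eef_pos': array([185.841, 517.42 , 204.951]), 'eef_rot': array([-3.141, -0.   ,  2.797]), 'wrist_force': array([-0.57 , -0.42 , -0.369]), 'moment': array([ 0.023, -0.021, -0.006]), 'finger_force': 0.0, 'finger_gap': 94.24570188192976}
```

View pics/top0.png

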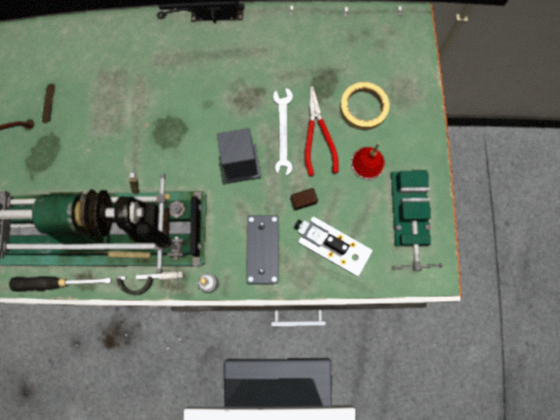

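View pics/side0.png

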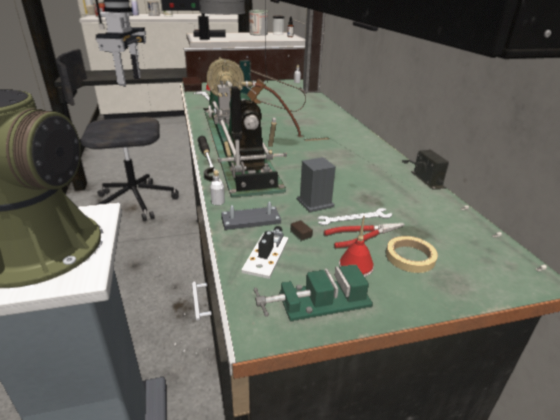

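The top view shows the post at (239,155), the jig at (263,248) and the template at (335,243). The template's button points up-left at (299,227). The can is at (368,162) and the bottle at (208,283). The side view agrees with this layout.

```bash
python3 - <<'E'
from h import *
np.set_printoptions(precision=1,suppress=True)
c=np.load('top0.npy',allow_pickle=True).item(); P,ray=cloud(c); eye=np.array(c['eye']); im=c['img'].astype(int); hsv=cv2.cvtColor(c['img'],cv2.COLOR_BGR2HSV)
v,u=np.mgrid[:420,:560]
def box(a,b,d,e): return (u>=a)&(u<=b)&(v>=d)&(v<=e)
def onz(m,z):
    r=ray[m]; return eye+r*((z-eye[2])/r[:,2])[:,None]
def rect(m,z,name):
    # minimum-area rectangle of largest blob of mask, cast on z
    n,l,s,_=cv2.connectedComponentsWithStats(m.astype(np.uint8)); k=1+s[1:,4].argmax(); m=l==k
    q=onz(m,z)[:,:2]; (ctr,wh,a)=cv2.minAreaRect(q.astype(np.float32))
    w=q-q.mean(0); e,V=np.linalg.eigh(w.T@w)
    print(name,'n',m.sum(),'rect',np.array(ctr),np.array(wh),np.deg2rad(a),'mean',q.mean(0),'axis',np.arctan2(V[1,1],V[0,1]),'z',np.nanmedian(P[m][:,2])); return m
z=P[...,2]
print('bench z',np.nanmedian(z[100:130,300:306]),np.nanmedian(z[270:285,285:290]))
rect(box(205,275,115,190)&(z>100),110,'post top')
rect(box(240,285,205,290)&(z>7)&(z<24)&(hsv[...,1]<70),14,'jig z')
rect(box(240,285,205,290)&(hsv[...,1]<70)&(hsv[...,2]<130),14,'jig col')
rect(box(240,285,205,235)&(z>30),40,'pinA');rect(box(240,285,255,290)&(z>30),40,'pinB')
rect(box(288,380,210,280)&(hsv[...,1]<40)&(hsv[...,2]>170),8,'plate white')
rect(box(288,380,210,280)&(z>36),46,'grip top')
rect(box(288,380,210,280)&(z>4),8,'template z>4')
rect(box(288,308,215,238)&(hsv[...,2]<60),15,'button')
rect(box(345,390,140,180)&(hsv[...,2]>80)&(hsv[...,1]>180),10,'can'); 
rect(box(190,225,265,300)&(z>15),60,'bottle')
for n,b in dict(can=(345,390,140,180),bottle=(190,225,265,300),vise=(385,435,165,275),brown=(288,320,185,210),lathe=(100,210,170,280)).items():
    m=box(*b)&(z>12); print(n,np.nanmin(P[m],0),np.nanmax(P[m],0))
I=cv2.resize(c['img'][195:295,235:385],None,fx=5,fy=5,interpolation=cv2.INTER_CUBIC); cv2.imwrite('pics/crop.png',I)
E
```

```text
bench z -0.5120956049393044 -0.32442659477044344
post top n 1081 rect [617.3  49.7] [61.5 60. ] 0.15420465041420825 mean [617.5  49.9] axis -2.927497332957883 z 109.42005780740374
jig z n 2088 rect [447.9   9. ] [ 58.6 129.6] 1.5605780440083716 mean [446.2   8.4] axis 3.1205978596118524 z 13.422744905895343
jig col n 1905 rect [447.1   7.1] [132.2  62.5] 0.0010248437494272185 mean [449.9   9.2] axis 3.0729408659339525 z 13.264122805021543
pinA n 25 rect [490.    7.8] [9.3 7.9] 0.783967579838885 mean [490.    7.6] axis 0.9393477056637036 z 39.25572427351574
pinB n 25 rect [404.4   8.7] [7.3 9.1] 1.5651821169009006 mean [404.5   8.6] axis -2.9394935749561797 z 39.27067389663057
plate white n 1533 rect [ 452.9 -131.5] [135.   60.1] 1.0311193819055169 mean [ 450.1 -135.1] axis 1.024315848328784 z 7.520383886418813
grip top n 285 rect [ 451.4 -129.8] [46.  21.1] 1.0404460383590834 mean [ 451.5 -129.8] axis 1.0435679957684496 z 45.21899771922858
template z>4 n 2075 rect [ 456.9 -120.3] [153.7  59.3] 1.0277848379046286 mean [ 454.6 -126.5] axis 1.0276911432638283 z 8.94162847200721
button n 26 rect [493.5 -59.1] [ 6.  16.4] 1.0958724793351122 mean [493.3 -59.2] axis 2.6191866693246837 z 17.91635728970931
can n 682 rect [ 618.  -202.1] [60.3 58.2] 1.5614502292653725 mean [ 617.  -201.6] axis 1.2017098721989252 z 34.07588369700591
bottle n 295 rect [382.2 102.2] [36.1 30.9] 0.9905914630157182 mean [382.3 102.5] axis 1.3964836868703792 z 53.81682319704316
can [ 585.9 -231.1   12.2] [ 648.  -171.2  119.6]
bottle [368.4  90.2  12.1] [418.3 139.1  88.9]
vise [ 400.9 -315.1   12. ] [ 596.  -236.1   56.7]
brown [524.4 -98.2  12.9] [563.8 -46.4  26. ]
lathe [384.9  98.9  12. ] [578.2 323.3 269.7]
```

View pics/crop.png

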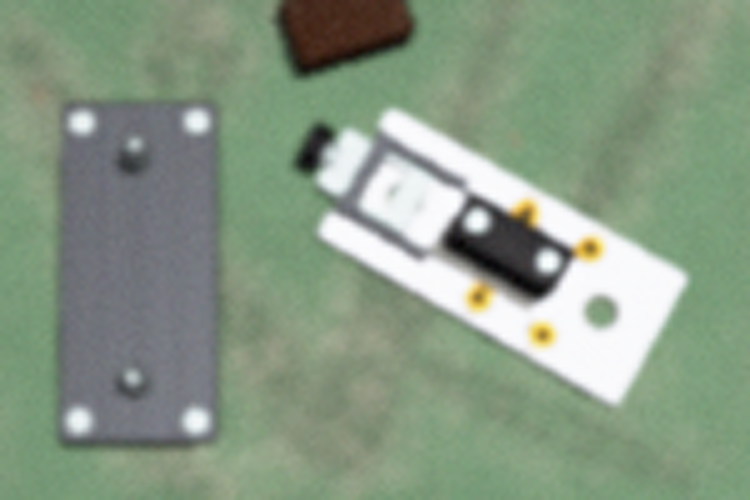

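The crop confirms that the template's button and shutter point up-left, and that the jig pins sit at crop (132,152) and (130,380).

My estimates in world mm:

| Item | Position | Yaw (rad) |
|---|---|---|
| Template | (451.5, -130) | 1.035 |
| Jig | (447.2, 8.2) | -0.011 |
| Post | (617.3, 49.7) | about 0.154 |

I'll move up and over first.

arm_command(plan=[[1,0,0,-0.03,0],[1,0,0,-0.03,0],[1,0,0,-0.03,0],[1,-0.0293,-0.0324,0,0],[1,-0.0293,-0.0324,0,0],[1,-0.0293,-0.0324,0,0],[1,-0.0293,-0.0324,0,0],[1,-0.0293,-0.0324,0,0],[1,-0.0293,-0.0324,0,0],[1,-0.0293,-0.0324,0,0],[1,-0.0293,-0.0324,0,0],[1,-0.0293,-0.0324,0,0],[1,-0.0293,-0.0324,0,0],[1,-0.0293,-0.0324,0,0],[1,-0.0293,-0.0324,0,0],[1,-0.0293,-0.0324,0,0],[1,-0.0293,-0.0324,0,0],[1,-0.0293,-0.0324,0,0],[1,-0.0293,-0.0324,0,0]], newtons=40)

```text
clock: 2.48
eef_pos: [452.1, -130.2, 295.2]
eef_rot: [3.142, -0.0, 2.797]
wrist_force: [0.0, 0.7, 0.9]
finger_gap: 94.1
finger_force: 0.0
```

arm_command(plan=[[1,0,0,0,0.176],[1,0,0,0,0.176],[1,0,0,0,0.176],[1,0,0,0,0.176],[1,0,0,0,0.176],[1,0,0,0,0.176],[1,0,0,0,0.176],[1,0,0,0,0.176],[1,0,0,0,0.176],[1,0,0,0,0.176],[1,0,0,0,0]])

```text
clock: 3.85
eef_pos: [451.8, -128.7, 295.2]
eef_rot: [-3.141, 0.0, 1.038]
wrist_force: [0.1, -0.8, 0.3]
finger_gap: 93.9
finger_force: 0.0
```

arm_command(plan=[[1,0,0,0.035,0],[1,0,0,0.035,0],[1,0,0,0.035,0],[1,0,0,0.035,0],[1,0,0,0.035,0],[1,0,0,0.035,0],[1,0,0,0.035,0],[1,0,0,0.015,0],[1,0,0,0.01,0],[1,0,0,0.01,0],[1,0,0,0,0]])

```text
clock: 5.22
eef_pos: [451.9, -128.7, 15.4]
eef_rot: [-3.141, 0.0, 1.037]
wrist_force: [0.3, 0.3, -0.4]
finger_gap: 94.1
finger_force: 0.0
```

arm_command(plan=[[-1,0,0,0,0],[-1,0,0,0,0],[-1,0,0,0,0],[-1,0,0,0,0],[-1,0,0,0,0],[-1,0,0,0,0],[-1,0,0,0,0],[-1,0,0,0,0],[-1,0,0,0,0],[-1,0,0,0,0]], newtons=45)

```text
clock: 6.48
eef_pos: [452.1, -128.8, 15.5]
eef_rot: [3.141, -0.0, 1.037]
wrist_force: [2.3, -1.7, -1.2]
finger_gap: 19.5
finger_force: 45.0
```

arm_command(plan=[[-1,0,0,-0.015,0],[-1,0,0,-0.03,0],[-1,0,0,-0.03,0],[-1,0,0,-0.03,0],[-1,0,0,-0.02,0],[-1,0,0,-0.01,0],[-1,0,0,0,0.1],[-1,0,0,0,0.15],[-1,0,0,0,0.15],[-1,0,0,0,0.15],[-1,0,0,0,0.15],[-1,0,0,0,0.12],[-1,0,0,0,0.063],[-1,0,0,0,0],[-1,0,0,0,0]])

```text
clock: 8.35
eef_pos: [451.7, -128.6, 150.3]
eef_rot: [-3.141, 0.0, 0.155]
wrist_force: [-0.5, -0.0, -3.9]
finger_gap: 20.0
finger_force: 45.0
```

```bash
python3 - <<'E'
from h import *
np.set_printoptions(precision=3,suppress=True)
for n in('top','side'):
    c=eyes.camera(n); cv2.imwrite(f'pics/{n}1.png',c['img']); np.save(f'{n}1.npy',c,allow_pickle=True)
s=manip.read_state(); print(s['eef_pos'],s['eef_rot'],s['wrist_force'],s['moment'])
E
```

```text
[ 451.786 -128.671  150.369] [-3.141  0.     0.155] [ 0.436 -0.598 -3.752] [-0.021  0.181  0.01 ]
```

View pics/top1.png

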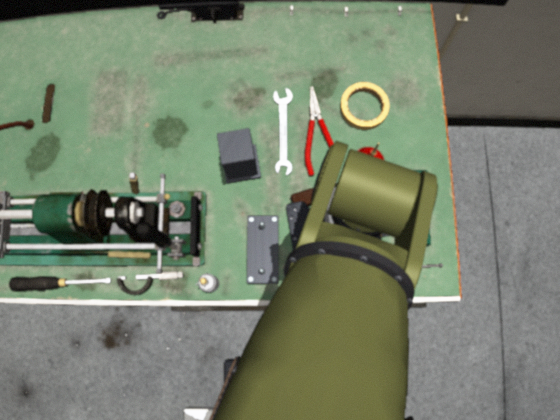

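View pics/side1.png

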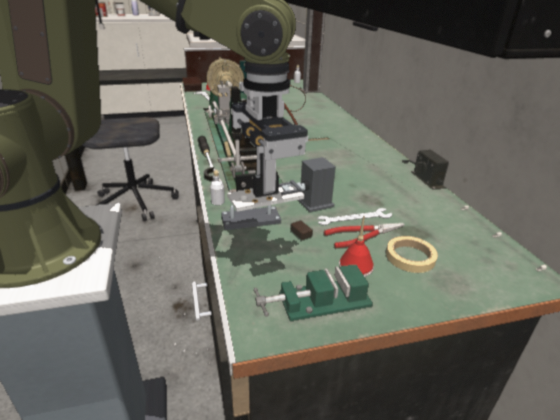

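The top view has the template hidden behind the arm. The side view shows the plate held level, with its button toward the post at about (300,185). I'll use the side depth image to measure the template in the tool frame, and to cross-check the pins and post.

```bash
python3 - <<'E'
from h import *
np.set_printoptions(precision=1,suppress=True)
c=np.load('side1.npy',allow_pickle=True).item(); P,_=cloud(c); hsv=cv2.cvtColor(c['img'],cv2.COLOR_BGR2HSV)
t=np.array([451.8,-128.7,150.4]); th=.155; ux=np.array([np.cos(th),np.sin(th),0]); uy=np.array([-ux[1],ux[0],0])
D=P-t; X=D@ux; Y=D@uy; Z=D[...,2]
m=(abs(X)<110)&(abs(Y)<45)&(Z>-30)&(Z<20)
w=m&(hsv[...,1]<50)&(hsv[...,2]>150)
print(w.sum(),[np.percentile(a[w],[1,5,50,95,99]) for a in(X,Y,Z)])
top=w&(Z>-11)&(Z<-3); print('top z',np.median(Z[top]),'slopes',np.linalg.lstsq(np.c_[X[top],Y[top],np.ones(top.sum())],Z[top],rcond=None)[0]*1000)
for y in range(-28,28,7):
    r=m&(Y>=y)&(Y<y+7)&(Z<10); 
    if r.any(): print(y,np.nanmin(X[r]),np.nanmax(X[r]))
b=m&(X>64)&(X<100); print('button',b.sum(),np.percentile(X[b],[50,90,98]),np.median(Y[b]),np.median(Z[b]))
# front edge of plate (camera side, facing -y)
e=w&(Z<-8)&(Y<-20); print('side face x range',X[e].min(),X[e].max(),'Y',np.median(Y[e]))
# pins and post in the earlier, clear side picture
c=np.load('side0.npy',allow_pickle=True).item(); P,_=cloud(c)
for x0,y0 in((490,8),(404,8)):
    q=P[(abs(P[...,0]-x0)<15)&(abs(P[...,1]-y0)<15)&(P[...,2]>22)]; print('pin',len(q),np.median(q,0))
q=P[(abs(P[...,0]-617)<50)&(abs(P[...,1]-50)<50)&(P[...,2]>106)]; print('post top',cv2.minAreaRect(q[:,:2].astype(np.float32)))
q=P[(abs(P[...,0]-617)<50)&(abs(P[...,1]-50)<50)&(P[...,2]>20)&(P[...,2]<100)]
k=q[q@[.988,.154,0]<(617.3*.988+49.7*.154-25)]; print('-x face',len(k)); 
k=q[q@[-.154,.988,0]<(617.3*-.154+49.7*.988-22)]; f=np.polyfit(k[:,0],k[:,1],1);print('-y face',len(k),f[0], 'off',np.median(k@[-.154,.988,0])-(617.3*-.154+49.7*.988))
E
```

```text
664 [array([-66.7, -63.6,   2. ,  61.7,  72.9]), array([-28.6, -27.9, -21.9,   9.9,  22.9]), array([-15.9, -14.7,  -8.3,  -2.2,  16.9])]
top z -8.041081924264546 slopes [   12.     48.8 -7127.1]
-28 -67.04703690489744 62.73394751382131
-21 -67.00131483742977 62.43685882715454
-14 -67.02542961729903 84.29812804881793
-7 -66.81256736085948 85.24984596203602
0 -66.83711364833626 78.15934898311245
7 -66.7959248583076 72.90636818534355
14 -66.64506974861037 61.650142925698006
21 -67.07053978428348 -18.148323778814113
button 86 [76.5 82.7 84.7] -4.699742814175913 -2.728528224567725
side face x range -66.55299670031341 62.44269282091967 Y -26.454452203047744
pin 35 [489.1   6.2  33.9]
pin 36 [403.9   6.3  32. ]
post top ((618.6460571289062, 51.725555419921875), (61.419918060302734, 63.2008171081543), 8.965226173400879)
-x face 379
-y face 679 0.14993366689373344 off -27.494808617967436
```

```bash
python3 - <<'E'
from h import *
for n in('top0','side0'):
    c=np.load(n+'.npy',allow_pickle=True).item(); P,_=cloud(c)
    for y in range(85,190,15):
        m=(P[...,0]>380)&(P[...,0]<580)&(P[...,1]>y)&(P[...,1]<=y+15); print(n,y,np.nanmax(P[...,2][m]).round())
E
```

```text
top0 85 73.0
top0 100 89.0
top0 115 85.0
top0 130 60.0
top0 145 269.0
top0 160 270.0
top0 175 101.0
side0 85 58.0
side0 100 88.0
side0 115 83.0
side0 130 59.0
side0 145 267.0
side0 160 268.0
side0 175 99.0
```

arm_command(plan=[[-1,0.005,-0.0135,0,0],[-1,0.01,-0.027,0,0],[-1,0.0105,-0.028,0,0],[-1,0.0105,-0.028,0,0],[-1,0.01,-0.027,0,0],[-1,0.007,-0.019,0,0],[-1,0.003,-0.0085,0,0],[-1,0,0,0,0]])

```text
clock: 9.45
eef_pos: [484.0, 29.5, 150.4]
eef_rot: [3.142, 0.0, 0.155]
wrist_force: [0.1, -0.8, -4.0]
finger_gap: 19.5
finger_force: 45.0
```

arm_command(plan=[[-1,0,0,0.015,0],[-1,0,0,0.02,0],[-1,0,0,0.02,0],[-1,0,0,0.015,0],[-1,0.006,0,0,0],[-1,0.006,0,0,0],[-1,0.003,0,0,0],[-1,0,0,0,0]])

```text
clock: 10.45
eef_pos: [499.3, 31.4, 80.8]
eef_rot: [3.141, -0.001, 0.154]
wrist_force: [0.1, 0.9, -4.9]
finger_gap: 19.6
finger_force: 45.0
```

arm_command(plan=[[-1,0.002,0,0,0],[-1,0.002,0,0,0],[-1,0.002,0,0,0],[-1,0.002,0,0,0],[-1,0.002,0,0,0]])

```text
clock: 11.08
eef_pos: [508.5, 32.8, 80.4]
eef_rot: [-3.142, 0.001, 0.154]
wrist_force: [-5.4, -1.2, -1.1]
finger_gap: 20.0
finger_force: 45.0
```

arm_command(plan=[[-1,0.0015,0,0,0],[-1,0.0015,0,0,0],[-1,0.0015,0,0,0],[-1,0,0,0,0]])

```text
clock: 11.58
eef_pos: [513.1, 33.6, 80.4]
eef_rot: [-3.142, 0.001, 0.154]
wrist_force: [-4.7, -1.1, -2.0]
finger_gap: 20.0
finger_force: 45.0
```

arm_command(plan=[[-1,0.001,0,0,0],[-1,0.001,0,0,0],[-1,0,0,0,0]])

```text
clock: 11.95
eef_pos: [515.1, 33.9, 80.4]
eef_rot: [3.142, 0.0, 0.154]
wrist_force: [-4.8, -1.9, -2.0]
finger_gap: 19.7
finger_force: 45.0
```

arm_command(plan=[[-1,0.001,0,0,0],[-1,0.001,0,0,0],[-1,0,0,0,0]])

```text
clock: 12.32
eef_pos: [517.1, 34.2, 80.4]
eef_rot: [3.142, 0.0, 0.154]
wrist_force: [-5.7, -1.7, -2.1]
finger_gap: 19.6
finger_force: 45.0
```

arm_command(plan=[[-1,0.001,0,0,0],[-1,0.001,0,0,0],[-1,0,0,0,0]])

```text
clock: 12.7
eef_pos: [517.3, 34.2, 80.2]
eef_rot: [-3.141, 0.005, 0.154]
wrist_force: [-19.1, -3.8, 7.6]
finger_gap: 20.0
finger_force: 45.0
```

arm_command(plan=[[-1,0.001,0,0,0],[-1,0,0,0,0],[-1,0,0,0,0]])

```text
clock: 13.08
eef_pos: [517.4, 34.2, 80.1]
eef_rot: [-3.141, 0.007, 0.154]
wrist_force: [-28.1, -6.5, 11.1]
finger_gap: 19.8
finger_force: 45.0
```

arm_command(plan=[[-1,-0.003,0,0,0],[-1,-0.007,0,0,0],[-1,-0.01,0,0,0],[-1,-0.01,0,-0.01,0],[-1,-0.01,0,-0.01,0.05],[-1,-0.01,0,0,0.08],[-1,-0.01,0,0,0.035],[-1,0,0,0,0],[-1,0,0,0,0]])

```text
clock: 14.2
eef_pos: [460.9, 27.3, 100.6]
eef_rot: [3.142, -0.0, -0.01]
wrist_force: [1.3, 0.7, -4.6]
finger_gap: 19.2
finger_force: 45.0
```

```bash
python3 - <<'E'
from h import *
np.set_printoptions(precision=1,suppress=True)
c=eyes.camera('side'); s=manip.read_state(); P,_=cloud(c); hsv=cv2.cvtColor(c['img'],cv2.COLOR_BGR2HSV)
cv2.imwrite('pics/side2.png',cv2.resize(c['img'][120:260,180:360],None,fx=4,fy=4,interpolation=cv2.INTER_CUBIC))
t=s['eef_pos']; th=s['eef_rot'][2]; print(t,s['eef_rot'],s['wrist_force'],s['moment'])
ux=np.array([np.cos(th),np.sin(th),0]); uy=np.array([-ux[1],ux[0],0])
D=P-t; X=D@ux; Y=D@uy; Z=D[...,2]
m=(abs(X)<110)&(abs(Y)<45)&(Z>-30)&(Z<20)
w=m&(hsv[...,1]<50)&(hsv[...,2]>150)
top=w&(Z>-11)&(Z<-3)&(X<45); print('n',top.sum(),'slopes*1000',np.linalg.lstsq(np.c_[X[top],Y[top],np.ones(top.sum())],Z[top],rcond=None)[0]*1000)
for y in range(-28,28,7):
    r=m&(Y>=y)&(Y<y+7)&(Z<10)
    if r.any(): print(y,np.nanmin(X[r]),np.nanmax(X[r]))
e=w&(Z<-8)&(Y<-20); print('side face',e.sum(),X[e].min(),X[e].max(),'yfit slope',np.polyfit(X[e],Y[e],1),'zfit',np.polyfit(X[e],Z[e],1))
E
```

```text
[461.   27.3 100.5] [ 3.1 -0.  -0. ] [-0.4 -0.3 -3.5] [0.  0.2 0.1]
n 222 slopes*1000 [   12.8    39.  -7417.4]
-28 -65.71062438377093 62.53481903891012
-21 -66.91400512965495 61.55781792338306
-14 -65.58027397166244 70.40329804840016
-7 -66.79595749063343 72.33328575289116
0 -66.5864289843051 68.15186311109368
7 -65.0516909629132 60.67397995378279
14 -66.89598326722 60.29246628584078
21 -65.38674633295821 -24.347500290963648
side face 162 -66.85982965273924 61.83071070902059 yfit slope [ -0.  -26.5] zfit [ -0.  -11.1]
```

View pics/side2.png

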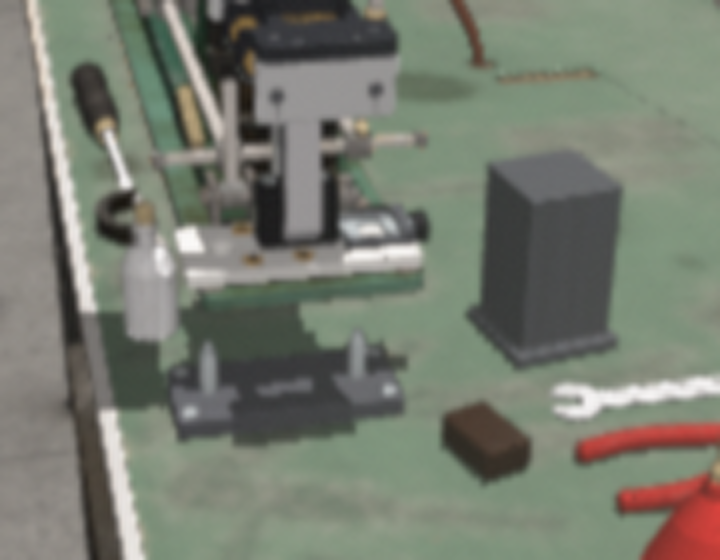

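The crop shows the button in, with its face 72 mm from the tool axis. The plate is level and sits 2.2 mm behind the tool centre. I'll align it over the pins and lower.

arm_command(plan=[[-1,-0.004,0.006,0,0],[-1,-0.005,0.008,0,0],[-1,-0.0026,0.0052,0,0],[-1,0,0,0.012,0],[-1,0,0,0.015,0],[-1,0,0,0.01,0],[-1,0,0,0,0]])

```text
clock: 15.12
eef_pos: [448.4, 8.3, 62.4]
eef_rot: [-3.141, 0.002, -0.011]
wrist_force: [-0.3, 0.7, -3.7]
finger_gap: 19.7
finger_force: 45.0
```

arm_command(plan=[[-1,0,0,0.003,0],[-1,0,0,0.003,0],[-1,0,0,0.003,0],[-1,0,0,0,0]])

```text
clock: 15.62
eef_pos: [448.8, 8.2, 54.3]
eef_rot: [-3.142, 0.0, -0.011]
wrist_force: [-1.3, -0.2, -4.3]
finger_gap: 19.5
finger_force: 45.0
```

arm_command(plan=[[-1,0,0,0.003,0],[-1,0,0,0.003,0],[-1,0,0,0.003,0],[-1,0,0,0,0]])

```text
clock: 16.12
eef_pos: [448.7, 8.2, 45.2]
eef_rot: [-3.142, 0.001, -0.011]
wrist_force: [0.7, 0.4, -4.4]
finger_gap: 19.5
finger_force: 45.0
```

arm_command(plan=[[-1,0,0,0.003,0],[-1,0,0,0.003,0],[-1,0,0,0.003,0],[-1,0,0,0,0]])

```text
clock: 16.62
eef_pos: [448.8, 8.2, 36.2]
eef_rot: [3.142, 0.0, -0.011]
wrist_force: [0.4, 0.4, -4.3]
finger_gap: 19.8
finger_force: 45.0
```

arm_command(plan=[[-1,0,0,0.003,0],[-1,0,0,0.002,0],[-1,0,0,0.001,0],[-1,0,0,0.001,0],[-1,0,0,0,0]])

```text
clock: 17.25
eef_pos: [448.9, 8.2, 29.5]
eef_rot: [-3.142, -0.0, -0.011]
wrist_force: [-0.6, -0.3, -2.2]
finger_gap: 19.5
finger_force: 45.0
```

Touching now. I'll release gently with a small opening, then fully open and lift.

arm_command(plan=[[-1,0,0,0.0005,0],[-0.4,0,0,0,0],[-0.4,0,0,0,0],[-0.4,0,0,0,0],[0,0,0,0,0],[0,0,0,0,0],[0,0,0,0,0],[0,0,0,-0.01,0],[0,0,0,-0.03,0],[0,0,0,-0.04,0],[0,0,0,-0.04,0],[0,0,0,-0.04,0],[0,0,0,-0.04,0],[0,0,0,-0.04,0],[0,0,0,-0.03,0],[0,0,0,0,0]])

```text
clock: 19.25
eef_pos: [449.2, 8.2, 301.3]
eef_rot: [3.141, -0.004, -0.011]
wrist_force: [-0.3, -0.5, -0.5]
finger_gap: 47.1
finger_force: 0.0
```

```bash
python3 - <<'E'
from h import *
np.set_printoptions(precision=2,suppress=True)
c=eyes.camera('side'); P,_=cloud(c); hsv=cv2.cvtColor(c['img'],cv2.COLOR_BGR2HSV)
cv2.imwrite('pics/side3.png',cv2.resize(c['img'][140:300,180:400],None,fx=3.5,fy=3.5,interpolation=cv2.INTER_CUBIC))
w=(abs(P[...,0]-447)<60)&(abs(P[...,1]-8)<32)&(hsv[...,1]<50)&(hsv[...,2]>150)&(P[...,2]<32)&(P[...,2]>18)&(P[...,0]<480)
q=P[w];print(len(q),np.median(q[:,2]),np.linalg.lstsq(np.c_[q[:,:2]-[447,8],np.ones(len(q))],q[:,2],rcond=None)[0])
m=(abs(P[...,0]-447)<100)&(abs(P[...,1]-8)<30)&(P[...,2]>19)&(P[...,2]<34);q=P[m];print(q[:,0].min(),q[:,0].max())
E
```

```text
216 21.423587713299582 [ 0.03  0.07 22.92]
381.9783915515606 521.6133400105932
```

View pics/side3.png

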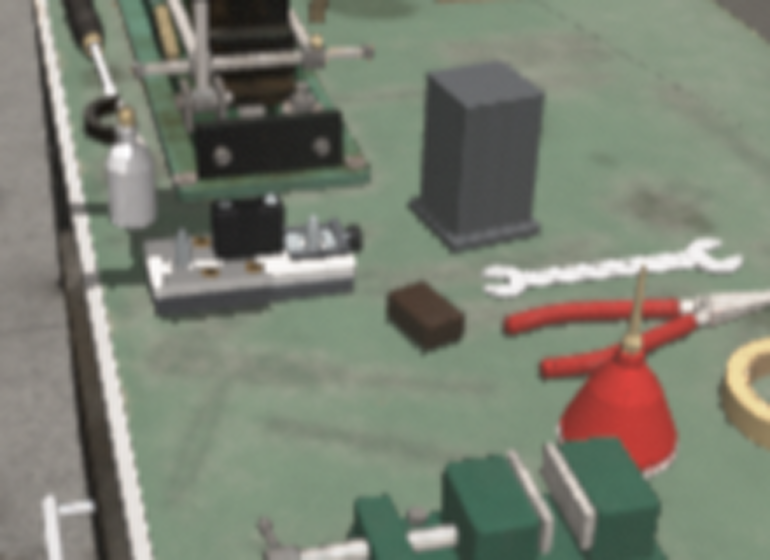

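The crop shows the template flat on the base, with pins through both holes at (182,248) and (312,230). The button is in, and the can and bottle are standing.

```bash
python3 -c "
from cell import ticket
print(ticket.sign_off())"
```

```text
the job is handed in; nothing more can be done
None
```

I pushed the button fully home against the bench stop, seated the template flat over both pins and released it with the oil can and bottle still standing, then handed the job in at about 19 s; the sign-off gave no verdict.

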